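# Clamp the specimen and hold the beam shutter open at the index

## Robot

A 6-joint arm with a two-finger parallel gripper is mounted at the origin on the work surface. World frame = base frame: x ahead of the robot, y to its left, z up, the work surface at z = 0. Lengths are in m, angles in rad, forces in N, time in s.
With the tool pointing down it reaches from about 0.35 to 0.975 m from the base axis. Payload 7.1 kg.
Tool frame: the origin (TCP) lies at the very end of the fingers, on their centre line; the grasp point (between the pads) lies bot.tcp_to_grasp behind it (bot.tcp_to_grasp is the distance from the TCP to the grasp point, in m); z points along the fingers, y is the line along which they close (so a half turn about z gives the same grasp; the last joint's range is limited). The gripper opens to 88 mm and grips with 3 to 60 N. Pads are 20 mm wide; open, the fingers measure 115 mm over their backs; the gripper's body (75 mm by 178 mm) begins 61 mm behind the grasp point.
Start: joints at [-1.166, 0.423, 1.63, -0, 1.089, -0.019], TCP at [0.257, -0.57, 0.223] pointing down, gripper open.
Joint ranges: [-3, 3], [-0.9, 2.11], [0.09, 2.58], [-1.31, 4.45], [0.11, 2.69], [-2.54, 2.54]. Speed limits (rad/s): [2.39, 2.39, 3.01, 3.14, 3.14, 3.14].

## Interface

Orientations are given as a 3x3 rotation matrix whose columns are the frame's x, y, z axes.
In Python, from bench import bot gives the robot as it stands.
- The arm moves only by the shell command python3 -m inch 'ROWS' [FORCE]. ROWS is JSON, one flat list of numbers, 5 for each row, row after row: the opening, from 0 (shut) to 1 (fully open), then the shift along the world's x, y, z normalised to -1 to 1, where 1 is 0.15 m, then the turn about the world's z normalised to -1 to 1, where 1 is 30 degrees. In form: [grip, x, y, z, yaw, grip, x, y, z, yaw, ...]. A call has 1 to 12 rows; each row is the pose to reach, as a shift and turn from the pose commanded when the call began; what a row does not reach only later rows make up. A row lasts 1/10 s, in which the tool goes at most 50 mm and 8.59 degrees, less where a joint would pass 70% of its speed; a pose out of reach is approached as far as the arm can. A call with a number of a shift or a turn outside -1 to 1 is refused whole. A call with a gripper value outside its range is refused whole. The fingers move at their own pace and stop on an object; FORCE is the grip in N (left out, the last holds). Time passes only in rows, so rows that repeat a pose let the fingers close. It gives the time, the measured TCP pose, the force, the opening and the grip force at its end, in the units of the state.
- bot.read_state(): the state, without advancing time (a new reading comes with each control period).
- bot.snapshot(name): name is "scene" or "top" or "wrist"; returns the picture (480x640x3 uint8, red, green, blue); there is no depth.
- bot.camera_model(name): a dict with "mtx" (3x3 intrinsics, pixels), "k1" (the pictures are not rectified: a ray, as slopes to the right and down, at radius r is drawn at 1 + k1 r^2 times it, then the intrinsics apply), "eye" and "attitude" of the camera in the world. Camera axes: x right, y down, z forward; pixel columns grow to the right and rows downward; lengths in m; the calibration is good to about 2 mm. A picture is of the moment at which its call begins: read the wrist's pose just before it. camera_model takes no time and is no camera call; for the wrist camera it gives the pose at the moment of the call.
- bot.job_done(): hands the job in; it is judged then, once.
Trained networks look in the newest picture that a camera, given by its name, has taken for a name from the list of things; names that differ only in an ending like _2 or _b are one class to them, and where a whole thing is asked for, a point or a joint stands for the part that bears it (a point fixed in the world has none). Each returns a list of dicts, best first, with "confidence" (0 to 1); they miss things now and then, are a little off and sometimes report something else, mostly with a low value. They report only what shows in the picture. A call takes as long as a camera call. They do not tell look-alikes from the thing itself.
- bot.recognise(camera, target): "bbox" ([left, top, right, bottom] as shares, 0 to 1, of the picture: columns of its width, rows of its height, round what is visible of it).
- bot.masks_of(camera, target): "region" (480x640 bool, what is visible of it) and "bbox" ([left, top, right, bottom] as shares, 0 to 1, of the picture: columns of its width, rows of its height, round what is visible of it).
The state is a dict: "time_s": time; "joint_positions": joint angles; "joint_vel": joint speeds; "joint_efforts": joint torques, N m; "tool_pos": TCP position; "ee_rot": TCP orientation; "contact_force": force on the tool from outside, world axes, zero at the start; "wrist_torque": the same for the moment, N m; "finger_gap": opening from 0.0 (shut) to 1.0 (fully open); "gripper_force": force on a finger pad.
Only numpy, scipy, OpenCV 4.12 (cv2) and the standard library are available. Lean on these libraries where they do the work, as an engineer would, in place of code of your own. Each camera call takes 0.05 s, during which the arm holds its last target. There are 200 camera calls.

## Task

Wind the crank of the specimen clamp clockwise (seen from above) until its screw reaches its stop, so that the pad presses firmly on the white ceramic block, and let go of the crank. Then pull the handle of the spring-return shutter slide out until the slide's pointer is level with the index pointer on the rail, and keep it there: finish while still holding the handle, because the spring shuts the slide as soon as it is let go. Leave the block where it sits and do not disturb the bottle, the pot and the screwdriver.

Things in the scene. Friction and masses are not known exactly. Their poses are not given: they have to be found in the camera images.
- clamp: Specimen clamp bolted to the table: steel base 100 x 130 x 12 mm, grey C-frame whose 36 x 22 mm column stands at local +y 62 mm and whose arm (top at 124 mm) reaches over the anvil (64 x 64 mm, top at height 20 mm). Origin: underside, below the screw axis; z up. Stands left or right of the shutter.
- crank_axis (a point): Point on the vertical screw axis of the clamp, 168 mm above the table: the centre of the circle, 40 mm in radius, that point knob_grip describes. The crank's hub (28 mm across) ends at 144 mm; above it only the 12 mm thick spindle end rises, to 155 mm at most.
- knob_grip (a point): Point to grip on the crank's upright black knob: on its axis, 168 mm above the table. The knob is a sleeve 16 mm across that spins freely on its pin, so the gripper need not turn with the crank; it stands from 144 to 184 mm height, on a crank arm 13 mm wide (top at 143 mm).
- crank (a joint): Angle of the crank in rad, growing clockwise seen from above; it starts somewhere between 0 and 5 and has a hard stop at 11.3. Each turn (6.28) lowers the spindle by 10 mm; it needs about 1.5 N at the knob and stays where it is left. The pad meets the block at about 8.8; from there a 3 N/mm spring behind the pad is compressed, to 12 N at the stop.
- pad_face (a point): Centre of the underside of the clamp's round pad (28 mm across), 64 mm above the table at crank angle 0; the block's top is at 50 mm.
- specimen: White ceramic block 44 x 36 x 30 mm (x, y, z), about 0.14 kg, loose on the anvil under the pad. Origin: centre of its underside, 20 mm above the table.
- shutter: Beam shutter bolted to the table: black housing 80 x 104 mm, top at 92 mm, from local x +15 to +95 mm, with short round lens tubes at both sides (y up to 74 mm); base plate 12 mm high reaching to local x -150 mm; along it at local y +48 mm an aluminium rail, top at 30 mm. Origin: underside of the base. The slide pulls out towards local -x, which faces roughly to the robot.
- slide (a joint): How far the shutter slide is pulled out, m: 0 shut, end stop 0.085. A spring always pulls it shut with 4.2 N plus 0.06 N per mm; it has no latch.
- handle_grip (a point): Point to grip on the slide's handle, 68 mm above the table. The handle is an upright black paddle 12 mm thick (local x of the shutter), 36 mm wide (local y), from 36 to 86 mm height, centred on this point across; it stands on the flat steel slide (40 mm wide, top at 36 mm). With the slide shut there are 59 mm between the paddle and the housing.
- slide_tip (a point): End of the small steel pointer (4 mm wide) that sticks out from the foot of the handle towards local +y of the shutter, in the middle plane of the paddle, 36 mm above the table.
- index_tip (a point): Tip of the fixed steel index pointer (4 mm wide) in the middle of a dark steel block (16 x 20 mm, 28 mm high, brass screw on top) on the rail; it points towards the slide, 36 mm above the table, its axes parallel to the shutter's. The slide is at the mark when slide_tip and index_tip have the same position along the shutter's x axis (30 to 65 mm of pull, different each time).
- reagent: Bystander: small bottle 42 mm across, 85 mm high, blue cap, loose, far in the middle. Origin: underside.
- pot: Bystander: white pot 38 mm across, 45 mm high, loose, near in the middle. Origin: underside.
- driver: Bystander: screwdriver lying loose on the left. Origin: middle of its underside.
Mind the look-alikes: they are no part of the job. Leave any orange look-alike of the clamp alone.

How it is judged:
On the way, in this order (a step that is already met when the one before it is completed fails the run):
1. the clamp's pad presses on the block with more than 5 N and the fingers have left the crank (contact force between pad and specimen above 5 N and contact force between the fingers and crank below 0.1 N), for 0.2 s.
2. the slide is held with its pointer within 6 mm of the index (x of slide_tip in the frame of index_tip between -0.006 and 0.006 m and contact force between the fingers and slide above 2.5 N), for 0.5 s.
At the end, for the whole second after the job is handed in: The fingers still hold the slide (more than 2.5 N) at rest with its pointer within 6 mm of the index along the slide, while the clamp's pad presses on the block with more than 5 N (from about 1.1 rad past first touch; 12 N at the screw's stop) and the block is within 8 mm of where it sat (all of step 2 and contact force between pad and specimen above 5 N and velocity of joint slide between -0.01 and 0.01 m/s and distance of specimen from where it was at the start of the episode below 0.008 m); the arm keeps its last pose, push and grip.
It fails at once if a bystander is moved by more than 20 mm (distance of any of reagent, pot, driver from where it was at the start of the episode above 0.02 m).
It also fails if it takes over 72 s, if anything falls off the work surface, if the arm or the gripper's body presses on something with over 40 N, if the wrist force passes 120 N, or if a joint passes its speed limit or range.

## Working session

There is one attempt and no reset: what is moved stays moved. The work goes in short steps, Python scripts to look and compute and a shell command to move; the robot and the scene stay as the last step left them, time stands still between calls to the robot, and variables do not carry over. Pictures are saved under pics/ and viewed, at most 10 in all, crops included, and the job is handed in when it is done.

```bash
ls; mkdir -p pics
cat > h.py <<'E'
import numpy as np, cv2
from bench import bot
def ray(cam,uv):
    m=bot.camera_model(cam);K=np.array(m["mtx"]);k=m["k1"]
    d=(np.array(uv,float)-K[:2,2])/[K[0,0],K[1,1]]
    u=d.copy()
    for _ in range(20): u=d/(1+k*(u@u))
    return np.array(m["eye"]),np.array(m["attitude"])@np.r_[u,1]
def at_z(cam,uv,z):
    e,d=ray(cam,uv);return e+d*(z-e[2])/d[2]
def proj(cam,p):
    m=bot.camera_model(cam);K=np.array(m["mtx"])
    c=np.array(m["attitude"]).T@(np.array(p)-np.array(m["eye"]));u=c[:2]/c[2]
    u=u*(1+m["k1"]*(u@u));return K[:2,:2]@u+K[:2,2]
def save(cam,name,crop=None,s=1):
    im=bot.snapshot(cam)
    o=im if crop is None else im[crop[1]:crop[3],crop[0]:crop[2]]
    cv2.imwrite(f"pics/{name}.png",cv2.resize(o[:,:,::-1],None,fx=s,fy=s,interpolation=cv2.INTER_CUBIC));return im
E
python3 - <<'E'
from h import *
print(bot.tcp_to_grasp)
for c in("top","scene"):
    save(c,c+"0"); m=bot.camera_model(c);print(c,np.round(m["eye"],3),np.round(m["attitude"],2).tolist(),m["k1"],np.round(m["mtx"]).tolist())
    for t in("clamp","knob_grip","crank","specimen","shutter","handle_grip","slide_tip","index_tip","reagent","pot","driver"):
        print(t,[(np.round(np.array(r["bbox"])*[640,480,640,480]).tolist(),round(r["confidence"],2)) for r in bot.recognise(c,t)[:4]])
E
```

```text
pics
0.0187
top [0.437 0.105 1.256] [[-0.01, -0.99, 0.16], [-1.0, 0.01, -0.0], [-0.0, -0.16, -0.99]] -0.007379434422794843 [[527.0, 0.0, 313.0], [0.0, 527.0, 237.0], [0.0, 0.0, 1.0]]
clamp [([429.0, 155.0, 494.0, 222.0], 0.81), ([395.0, 237.0, 463.0, 290.0], 0.73), ([149.0, 240.0, 212.0, 294.0], 0.69), ([430.0, 269.0, 450.0, 276.0], 0.52)]
knob_grip [([474.0, 152.0, 493.0, 185.0], 0.57), ([439.0, 237.0, 462.0, 268.0], 0.51)]
crank [([436.0, 236.0, 463.0, 269.0], 0.72), ([474.0, 152.0, 492.0, 186.0], 0.66)]
specimen [([432.0, 269.0, 449.0, 276.0], 0.41)]
shutter [([237.0, 205.0, 316.0, 322.0], 0.73)]
handle_grip [([261.0, 246.0, 287.0, 278.0], 0.58)]
slide_tip [([260.0, 247.0, 284.0, 277.0], 0.68)]
index_tip [([241.0, 281.0, 249.0, 288.0], 0.61)]
reagent [([356.0, 175.0, 369.0, 194.0], 0.68)]
pot [([351.0, 306.0, 370.0, 323.0], 0.62)]
driver [([146.0, 241.0, 214.0, 293.0], 0.61)]
scene [ 1.6   -0.352  0.81 ] [[0.41, 0.48, -0.78], [0.91, -0.24, 0.34], [-0.02, -0.85, -0.53]] -0.10863648824317214 [[618.0, 0.0, 315.0], [0.0, 618.0, 233.0], [0.0, 0.0, 1.0]]
clamp [([135.0, 299.0, 225.0, 404.0], 0.88), ([167.0, 236.0, 245.0, 318.0], 0.78)]
knob_grip [([149.0, 305.0, 179.0, 334.0], 0.91), ([183.0, 239.0, 196.0, 266.0], 0.64)]
crank [([155.0, 303.0, 182.0, 329.0], 0.56), ([179.0, 240.0, 198.0, 265.0], 0.51), ([170.0, 241.0, 241.0, 321.0], 0.28)]
specimen [([182.0, 281.0, 210.0, 302.0], 0.79)]
shutter [([329.0, 217.0, 404.0, 296.0], 0.81), ([169.0, 242.0, 243.0, 315.0], 0.59)]
handle_grip [([350.0, 219.0, 365.0, 237.0], 0.67)]
slide_tip [([349.0, 222.0, 367.0, 238.0], 0.57)]
index_tip [([372.0, 219.0, 378.0, 237.0], 0.57)]
reagent [([295.0, 297.0, 320.0, 348.0], 0.82)]
pot [([249.0, 235.0, 264.0, 260.0], 0.69)]
driver [([403.0, 225.0, 483.0, 233.0], 0.75), ([295.0, 297.0, 322.0, 345.0], 0.17)]
```

Run:
```python
import cv2,numpy as np
a=cv2.imread("pics/top0.png")[140:340,130:530];b=cv2.imread("pics/scene0.png")[200:420,120:520]
cv2.imwrite("pics/t0c.png",cv2.resize(a,None,fx=2,fy=2,interpolation=2));cv2.imwrite("pics/s0c.png",cv2.resize(b,None,fx=2,fy=2,interpolation=2))
```

```text
(no output)
```

View pics/t0c.png

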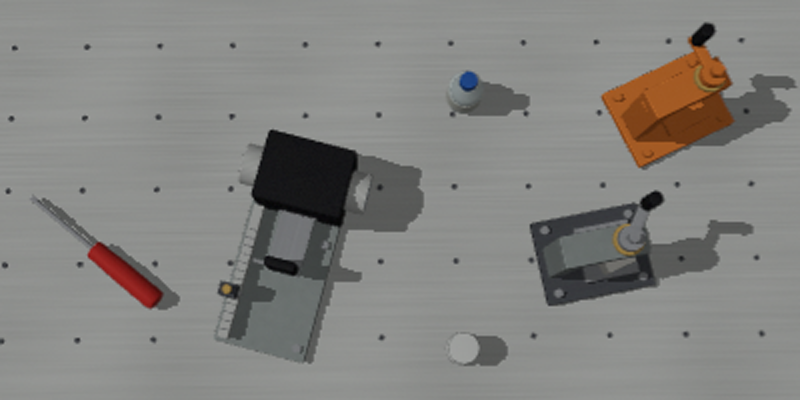

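View pics/s0c.png

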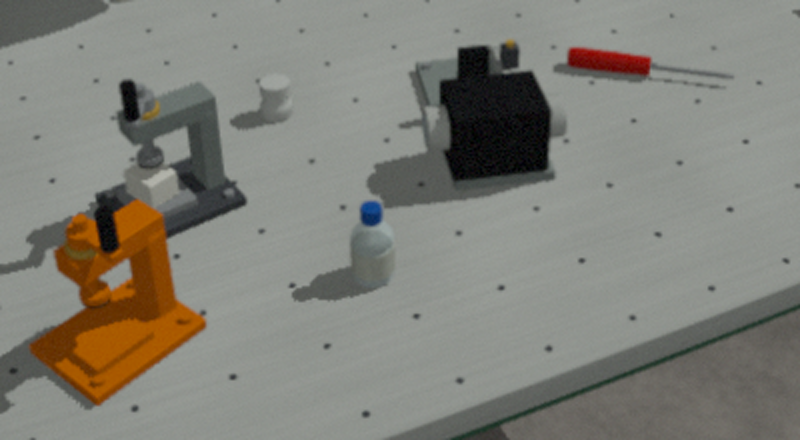

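The grey clamp (top picture ~(445,260)) holds the white block under its pad, so it's the one meant. The orange one at ~(480,190) is the look-alike and stays alone. In the top crop, the knob is at about (652,200) and the hub at about (630,239). The shutter handle is at (281,265), and the index block with its brass screw is at (228,289).

Run:
```python
from h import *
f=lambda u,v:(130+u/2,140+v/2)
P=lambda n,u,v,z:print(n,np.round(at_z("top",f(u,v),z),4))
P("knobtop",655,197,.184);P("knobmid",652,200,.164);P("hub/spindle",631,238,.15)
P("base c1",531,224,.012);P("c2",548,305,.012);P("c3",655,283,.012)
P("hous1",270,131,.092);P("h2",357,152,.092);P("h3",342,222,.092);P("h4",254,199,.092)
P("paddle top L",267,260,.086);P("paddle top R",297,268,.086);P("screw",228,289,.03)
P("bp L",216,339,.012);P("bp R",306,361,.012)
P("orange knob",705,33,.17);P("pot",463,348,.045);P("bottle",468,81,.085)
s=bot.read_state();print(s["tool_pos"],np.round(s["ee_rot"],3).tolist(),s["time_s"])
m=bot.camera_model("wrist");R=np.array(s["ee_rot"]);print(np.round(R.T@(np.array(m["eye"])-s["tool_pos"]),3),np.round(R.T@np.array(m["attitude"]),2).tolist(),np.round(m["mtx"]).tolist())
```

```text
knobtop [ 0.6054 -0.1926  0.184 ]
knobmid [ 0.6054 -0.1949  0.164 ]
hub/spindle [ 0.5671 -0.1743  0.15  ]
base c1 [ 0.6014 -0.0908  0.012 ]
c2 [ 0.5051 -0.1074  0.012 ]
c3 [ 0.5296 -0.2348  0.012 ]
hous1 [0.7    0.2131 0.092 ]
h2 [0.6747 0.1149 0.092 ]
h3 [0.5953 0.1324 0.092 ]
h4 [0.6223 0.2307 0.092 ]
paddle top L [0.5543 0.2164 0.086 ]
paddle top R [0.545 0.183 0.086]
screw [0.5266 0.267  0.03  ]
bp L [0.4695 0.2828 0.012 ]
bp R [0.443  0.1774 0.012 ]
orange knob [ 0.7849 -0.2599  0.17  ]
pot [ 0.4556 -0.0032  0.045 ]
bottle [ 0.7578 -0.013   0.085 ]
[ 0.25704392 -0.56971615  0.22269503] [[0.912, 0.411, 0.0], [0.411, -0.912, -0.0], [-0.0, 0.0, -1.0]] 1.2
[ 0.084  0.    -0.162] [[-0.0, -0.95, -0.31], [1.0, -0.0, 0.0], [-0.0, -0.31, 0.95]] [[418.0, 0.0, 319.0], [0.0, 418.0, 240.0], [0.0, 0.0, 1.0]]
```

```bash
python3 -m inch '[0.35,0.3,0.35,0.25,0, 0.35,0.6,0.7,0.25,0, 0.35,0.8,1,0.25,0, 0.35,1,1,0.25,0, 0.35,1,1,0.25,0, 0.35,1,1,0.25,0]' 20
python3 -m inch '[0.35,0.3,0.3,0,0, 0.35,0.6,0.6,0,0, 0.35,0.8,0.8,0,0, 0.35,1,1,0,0, 0.35,1,1,0,0]'
python3 -m inch '[0.35,0,0.25,0,0, 0.35,0,0.5,0,0, 0.35,0,0.64,0,0, 0.35,0,0.64,0,0, 0.35,0,0.64,0,0]'
python3 - <<'E'
from h import *
s=bot.read_state();print(np.round(s["tool_pos"],4),s["time_s"],s["contact_force"])
im=save("wrist","w1")
for t in("knob_grip","crank_axis","crank"):
    print(t,[(np.round(np.array(r["bbox"])*[640,480,640,480]).tolist(),round(r["confidence"],2)) for r in bot.recognise("wrist",t)[:3]])
print(proj("wrist",[.567,-.174,.15]),proj("wrist",[.6054,-.193,.184]))
E
```

```text
time_s: 1.8
tool_pos: [0.4093, -0.4181, 0.2606]
ee_rot: [[0.91, 0.415, 0.001], [0.415, -0.91, -0.0], [0.001, 0.001, -1.0]]
contact_force: [-1.0, 0.0, 0.8]
finger_gap: 0.492
gripper_force: 0.0
time_s: 2.3
tool_pos: [0.5592, -0.2676, 0.2601]
ee_rot: [[0.91, 0.414, 0.001], [0.414, -0.91, 0.0], [0.001, -0.0, -1.0]]
contact_force: [0.9, -1.1, 0.7]
finger_gap: 0.347
gripper_force: 0.0
time_s: 2.8
tool_pos: [0.5567, -0.1748, 0.2603]
ee_rot: [[0.912, 0.411, -0.0], [0.411, -0.912, -0.001], [-0.0, 0.001, -1.0]]
contact_force: [0.6, -0.0, 0.3]
finger_gap: 0.353
gripper_force: 0.0
[ 0.5567 -0.1748  0.2603] 2.8 [ 0.5867839  -0.04189828  0.25053298]
knob_grip [([308.0, 169.0, 398.0, 239.0], 0.93), ([554.0, 0.0, 602.0, 60.0], 0.77)]
crank_axis [([228.0, 115.0, 396.0, 240.0], 0.88), ([414.0, 0.0, 604.0, 114.0], 0.76)]
crank [([551.0, 1.0, 600.0, 64.0], 0.89), ([308.0, 171.0, 397.0, 237.0], 0.86)]
[323.1278329 222.5080652] [380.85232946 192.65505439]
```

View pics/w1.png

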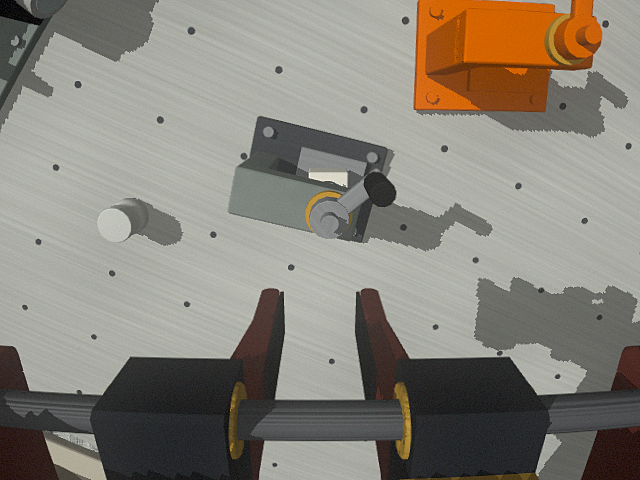

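The wrist view shows the grey crank: spindle end at about (329,222), and the black knob's top at about (381,188). The pot is at (122,222), well clear.

Run:
```python
from h import *
from scipy.optimize import least_squares
im=cv2.imread("pics/w1.png");g=im.max(2)
m=np.zeros_like(g,bool);m[160:215,355:405]=(g[160:215,355:405]<48)
n,l,st,c=cv2.connectedComponentsWithStats(m.astype(np.uint8));i=1+np.argmax(st[1:,4]);mk=(l==i).astype(np.uint8)
print(st[i],c[i])
a=np.linspace(0,2*np.pi,24)
def ren(p):
    pts=np.array([proj("wrist",[p[0]+.008*np.cos(t),p[1]+.008*np.sin(t),z]) for z in(.144,.184) for t in a],np.float32)
    return cv2.convexHull(pts)
def stats(mm): 
    M=cv2.moments(mm); return np.array([M["m10"]/M["m00"],M["m01"]/M["m00"]])
def f(p): return stats(ren(p))-c[i]
r=least_squares(f,[.6054,-.193],x_scale=.01,diff_step=1e-3);k=r.x
print("knob",k,"area",cv2.contourArea(ren(k)),st[i][4],"bbox",cv2.boundingRect(ren(k)))
for z in(.148,.153):
    ax=at_z("wrist",(329,222),z)[:2];d=k-ax;print("axis",ax,np.hypot(*d),np.degrees(np.arctan2(d[1],d[0])))
```

```text
[364 173  32  34 318] [377.48742138 187.55345912]
knob [ 0.60554091 -0.19300304] area 883.8348832863849 318 bbox (360, 168, 35, 38)
axis [ 0.56846693 -0.17773511] 0.04009476345355827 -22.383011144627567
axis [ 0.5696605  -0.17706481] 0.03926106351713715 -23.951003074277104
```

```bash
python3 -m inch '[0.35,0.33,-0.125,0,0, 0.35,0.33,-0.125,0,0, 0.35,0.33,-0.125,-0.2,0, 0.35,0.33,-0.125,-0.45,0, 0.35,0.33,-0.125,-0.65,0, 0.35,0.33,-0.125,-0.74,0, 0.35,0.33,-0.125,-0.74,0]' 20
python3 -m inch '[0,0,0,0,0, 0,0,0,0,0, 0,0,0,0,0, 0,0,0,0,0, 0,0,0,0,0]' 20
```

```text
time_s: 3.7
tool_pos: [0.6052, -0.1926, 0.1473]
ee_rot: [[0.912, 0.411, -0.004], [0.411, -0.912, 0.001], [-0.003, -0.003, -1.0]]
contact_force: [-0.3, -0.8, 0.8]
finger_gap: 0.349
gripper_force: 0.0
time_s: 4.2
tool_pos: [0.6077, -0.1928, 0.1509]
ee_rot: [[0.911, 0.411, 0.003], [0.411, -0.911, -0.001], [0.002, 0.002, -1.0]]
contact_force: [0.3, -0.5, 7.2]
finger_gap: 0.179
gripper_force: 20.0
```

```bash
cat >> h.py <<'E'
def circ(c,now,step,n,r=.040):
    c=np.array(c);d=np.array(now)[:2]-c;t=np.arctan2(d[1],d[0])
    for k in range(1,n+1):
        a=t-np.radians(step)*k;p=(c+r*np.array([np.cos(a),np.sin(a)])-np.array(now)[:2])/.15
        print("0,%.3f,%.3f,0,0, "%tuple(p),end="")
    print("deg now",np.degrees(t))
E
python3 - <<'E'
from h import *
circ([.569,-.1775],[.6065,-.1936],20,9)
E
```

```text
0,-0.056,-0.075,0,0, 0,-0.130,-0.131,0,0, 0,-0.219,-0.157,0,0, 0,-0.311,-0.152,0,0, 0,-0.396,-0.116,0,0, 0,-0.464,-0.052,0,0, 0,-0.505,0.030,0,0, 0,-0.516,0.122,0,0, 0,-0.495,0.213,0,0, deg now -23.2354603795455
```

```bash
python3 -m inch '[0,-0.056,-0.075,0,0, 0,-0.13,-0.13,0,0, 0,-0.22,-0.157,0,0, 0,-0.311,-0.152,0,0, 0,-0.311,-0.152,0,0, 0,-0.311,-0.152,0,0]'; python3 -m inch '[0,-0.085,0.036,0,0, 0,-0.153,0.1,0,0, 0,-0.194,0.182,0,0, 0,-0.205,0.274,0,0, 0,-0.205,0.274,0,0, 0,-0.205,0.274,0,0]'
```

```text
time_s: 4.8
tool_pos: [0.5603, -0.2142, 0.1507]
ee_rot: [[0.912, 0.411, 0.002], [0.41, -0.912, 0.002], [0.003, -0.001, -1.0]]
contact_force: [0.7, 7.5, 9.9]
finger_gap: 0.177
gripper_force: 20.0
time_s: 5.4
tool_pos: [0.5312, -0.1742, 0.1508]
ee_rot: [[0.911, 0.412, 0.005], [0.412, -0.911, -0.001], [0.004, 0.003, -1.0]]
contact_force: [3.8, 1.0, 6.2]
finger_gap: 0.179
gripper_force: 20.0
```

Run:
```python
from h import *
circ([.5705,-.1757],[.5291,-.1753],20,12)
```

```text
0,0.026,0.091,0,0, 0,0.073,0.171,0,0, 0,0.145,0.230,0,0, 0,0.232,0.260,0,0, 0,0.325,0.259,0,0, 0,0.412,0.227,0,0, 0,0.482,0.167,0,0, 0,0.527,0.086,0,0, 0,0.543,-0.005,0,0, 0,0.526,-0.096,0,0, 0,0.479,-0.176,0,0, 0,0.407,-0.235,0,0, deg now 179.44643481411765
```

```bash
python3 -m inch '[0,0.026,0.091,0.01,0, 0,0.073,0.171,0.01,0, 0,0.145,0.23,0.01,0, 0,0.232,0.26,0.01,0, 0,0.325,0.26,0.01,0, 0,0.412,0.227,0.01,0, 0,0.412,0.227,0.01,0]'; python3 -m inch '[0,0.07,-0.06,0,0, 0,0.115,-0.141,0,0, 0,0.131,-0.232,0,0, 0,0.114,-0.323,0,0, 0,0.067,-0.403,0,0, 0,0.067,-0.403,0,0]'
```

```text
time_s: 6.1
tool_pos: [0.5917, -0.1407, 0.1509]
ee_rot: [[0.911, 0.412, -0.0], [0.412, -0.911, -0.001], [-0.001, 0.001, -1.0]]
contact_force: [0.2, -2.7, 4.9]
finger_gap: 0.176
gripper_force: 20.0
time_s: 6.7
tool_pos: [0.6, -0.2032, 0.1511]
ee_rot: [[0.912, 0.41, 0.001], [0.41, -0.912, -0.002], [-0.0, 0.002, -1.0]]
contact_force: [1.8, -3.6, 5.6]
finger_gap: 0.179
gripper_force: 20.0
```

Run:
```python
from h import *
circ([.5705,-.1757],[.60095,-.2017],20,7)
```

```text
0,-0.072,-0.059,0,0, 0,-0.159,-0.090,0,0, 0,-0.252,-0.089,0,0, 0,-0.338,-0.056,0,0, 0,-0.409,0.004,0,0, 0,-0.454,0.084,0,0, 0,-0.470,0.176,0,0, deg now -40.49264776003217
```

```bash
python3 -m inch '[0,-0.072,-0.059,0,0, 0,-0.159,-0.09,0,0, 0,-0.252,-0.089,0,0, 0,-0.252,-0.089,0,0]'; python3 -m inch '[0,-0.086,0.033,0,0, 0,-0.157,0.093,0,0, 0,-0.157,0.093,0,0]'
```

```text
time_s: 7.1
tool_pos: [0.5602, -0.214, 0.1509]
ee_rot: [[0.912, 0.41, -0.002], [0.41, -0.912, 0.001], [-0.002, -0.002, -1.0]]
contact_force: [-0.8, 1.5, 6.9]
finger_gap: 0.175
gripper_force: 20.0
time_s: 7.4
tool_pos: [0.5385, -0.1989, 0.1509]
ee_rot: [[0.912, 0.41, 0.001], [0.41, -0.912, 0.002], [0.002, -0.001, -1.0]]
contact_force: [5.3, 5.1, 2.7]
finger_gap: 0.179
gripper_force: 20.0
```

```bash
python3 -m inch '[0,-0.045,0.08,0,0, 0,-0.061,0.172,0,0, 0,-0.061,0.172,0,0]'; python3 -m inch '[0,0.016,0.09,0,0, 0,0.063,0.17,0,0, 0,0.063,0.17,0,0]'
python3 - <<'E'
from h import *
circ([.5705,-.1757],[.5396-.061*.15+.063*.15,-.2011+.342*.15],15,8)
E
```

```text
time_s: 7.7
tool_pos: [0.531, -0.1736, 0.151]
ee_rot: [[0.911, 0.411, 0.004], [0.411, -0.911, -0.001], [0.003, 0.002, -1.0]]
contact_force: [8.5, 0.7, -0.1]
finger_gap: 0.174
gripper_force: 20.0
time_s: 8.0
tool_pos: [0.5408, -0.1491, 0.1509]
ee_rot: [[0.911, 0.412, 0.003], [0.412, -0.911, -0.002], [0.002, 0.003, -1.0]]
contact_force: [5.8, -4.4, 1.7]
finger_gap: 0.179
gripper_force: 20.0
0,0.052,0.046,0,0, 0,0.114,0.078,0,0, 0,0.182,0.093,0,0, 0,0.251,0.090,0,0, 0,0.318,0.069,0,0, 0,0.376,0.031,0,0, 0,0.423,-0.021,0,0, 0,0.455,-0.083,0,0, deg now 139.7552491641255
```

```bash
python3 -m inch '[0,0.052,0.046,0,0, 0,0.114,0.078,0,0, 0,0.114,0.078,0,0]'; python3 -m inch '[0,0.068,0.015,0,0, 0,0.137,0.012,0,0, 0,0.137,0.012,0,0]'; python3 -m inch '[0,0.067,-0.021,0,0, 0,0.125,-0.059,0,0, 0,0.125,-0.059,0,0]'
```

```text
time_s: 8.3
tool_pos: [0.557, -0.1379, 0.1509]
ee_rot: [[0.911, 0.412, 0.001], [0.412, -0.911, -0.002], [-0.0, 0.002, -1.0]]
contact_force: [2.5, -3.9, 5.0]
finger_gap: 0.178
gripper_force: 20.0
time_s: 8.6
tool_pos: [0.5763, -0.1355, 0.1508]
ee_rot: [[0.912, 0.411, -0.002], [0.411, -0.912, -0.0], [-0.002, -0.001, -1.0]]
contact_force: [-0.8, -0.8, 9.1]
finger_gap: 0.179
gripper_force: 20.0
time_s: 8.9
tool_pos: [0.5947, -0.1427, 0.1503]
ee_rot: [[0.911, 0.412, -0.003], [0.412, -0.911, 0.002], [-0.002, -0.003, -1.0]]
contact_force: [0.4, -0.0, 1.1]
finger_gap: 0.05
gripper_force: 0.0
```

```bash
python3 -m inch '[0,0,0,0.3,0, 0,0,0,0.6,0, 0,-0.15,-0.2,0.73,0, 0,-0.15,-0.2,0.73,0, 0,-0.15,-0.2,0.73,0]'
python3 - <<'E'
from h import *
s=bot.read_state();print(s["tool_pos"],s["time_s"])
save("wrist","w2",(160,60,560,360),2)
for t in("knob_grip","crank","specimen"): print(t,[(np.round(np.array(r["bbox"])*[640,480,640,480]).tolist(),round(r["confidence"],2)) for r in bot.recognise("wrist",t)[:3]])
k=np.array([.5705,-.1757,.184])
for a in range(120,20,-20): print(a,proj("wrist",k+[.04*np.cos(np.radians(a)),.04*np.sin(np.radians(a)),0]).round())
E
```

```text
time_s: 9.4
tool_pos: [0.5719, -0.1743, 0.2594]
ee_rot: [[0.912, 0.409, -0.002], [0.409, -0.912, 0.001], [-0.002, -0.001, -1.0]]
contact_force: [-0.1, -0.7, -0.4]
finger_gap: 0.007
gripper_force: 0.0
[ 0.57192402 -0.17431518  0.25943727] 9.4
knob_grip [([249.0, 204.0, 342.0, 257.0], 0.82), ([545.0, 0.0, 595.0, 79.0], 0.71)]
crank [([544.0, 0.0, 590.0, 83.0], 0.82), ([244.0, 206.0, 343.0, 259.0], 0.57)]
specimen [([303.0, 184.0, 340.0, 205.0], 0.98)]
120 [255. 265.]
100 [256. 243.]
80 [264. 223.]
60 [280. 206.]
40 [302. 196.]
```

View pics/w2.png

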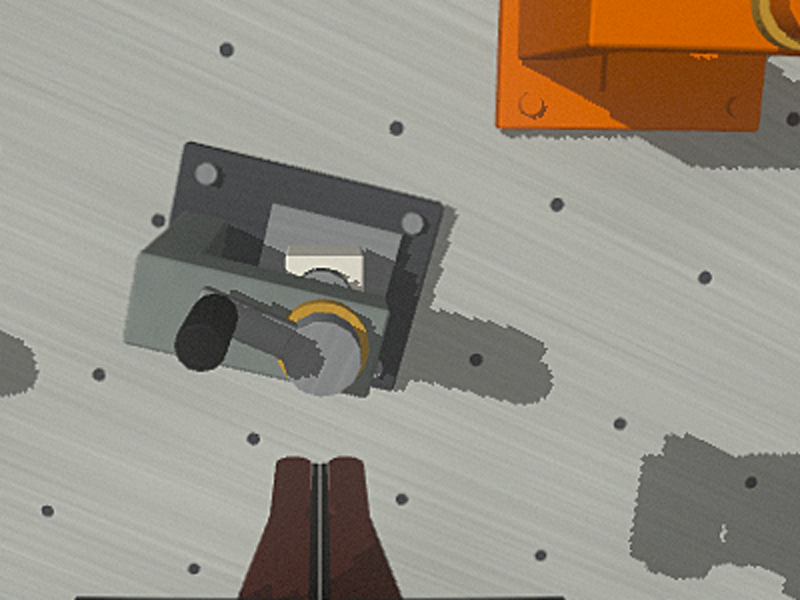

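The knob slipped from the fingers near the end of the winding. It now stands at about crop (205,332), roughly 90° from the axis, and the block is still under the pad at crop (325,262). I'll grip it again and feel for the stop.

Run:
```python
from h import *
from scipy.optimize import least_squares
a=np.linspace(0,2*np.pi,24)
def bb(p):
    q=np.array([proj("wrist",[p[0]+.008*np.cos(t),p[1]+.008*np.sin(t),z]) for z in(.144,.184) for t in a]);return np.r_[q.min(0),q.max(0)]
t=np.array([160,60,160,60])+np.array([175,293,238,371])/2
r=least_squares(lambda p:bb(p)-t,[.57,-.136],x_scale=.01,diff_step=1e-4);k=r.x
d=k-[.5705,-.1757];print(k,r.fun,np.hypot(*d),np.degrees(np.arctan2(d[1],d[0])))
n=bot.read_state()["tool_pos"];print((np.r_[k,.1505]-n)/.15)
```

```text
[ 0.57009023 -0.13656375] [-0.72538036 -1.15515488  0.82875256  1.06972727] 0.039138397117909875 90.5998850041065
[-0.01953316  0.24479911 -0.71976698]
```

```bash
python3 -m inch '[0.32,-0.015,0.245,0,0, 0.32,-0.015,0.245,0,0, 0.32,-0.015,0.245,0,0, 0.32,-0.015,0.245,-0.25,0, 0.32,-0.015,0.245,-0.5,0, 0.32,-0.015,0.245,-0.72,0, 0.32,-0.015,0.245,-0.72,0]'
python3 -m inch '[0,0,0,0,0, 0,0,0,0,0, 0,0,0,0,0, 0,0,0,0,0]' 35
python3 -m inch '[0,0.035,-0.002,0,0, 0,0.069,-0.009,0,0, 0,0.069,-0.009,0,0]'
```

```text
time_s: 10.3
tool_pos: [0.5684, -0.1369, 0.1476]
ee_rot: [[0.912, 0.411, -0.009], [0.411, -0.912, 0.002], [-0.007, -0.005, -1.0]]
contact_force: [-0.9, 0.4, -0.1]
finger_gap: 0.317
gripper_force: 0.0
time_s: 10.7
tool_pos: [0.5721, -0.137, 0.1533]
ee_rot: [[0.912, 0.411, 0.002], [0.411, -0.912, 0.0], [0.001, 0.001, -1.0]]
contact_force: [-0.6, 3.6, -0.5]
finger_gap: 0.173
gripper_force: 35.0
time_s: 11.0
tool_pos: [0.5752, -0.1368, 0.1524]
ee_rot: [[0.911, 0.412, -0.015], [0.412, -0.911, 0.004], [-0.012, -0.01, -1.0]]
contact_force: [-25.9, 8.7, 20.3]
finger_gap: 0.176
gripper_force: 35.0
```

A tangential resistance of 26 N confirms the screw is at its stop. Relax, release and rise.

```bash
python3 -m inch '[0,-0.04,0.006,0,0, 0.35,-0.045,0.006,0,0, 0.35,-0.045,0.006,0,0, 0.35,-0.045,0.006,0,0, 0.35,-0.045,0.006,0.2,0, 0.35,-0.045,0.006,0.5,0, 0.35,-0.045,0.006,0.7,0, 0.35,-0.045,0.006,0.8,0, 0.35,-0.045,0.006,0.8,0]' 20
python3 - <<'E'
from h import *
p=bot.read_state()["tool_pos"];print(p)
c=np.array([.55,.20]);print((c-p[:2])/.15)
E
```

```text
time_s: 11.9
tool_pos: [0.5766, -0.1382, 0.2744]
ee_rot: [[0.912, 0.411, 0.004], [0.411, -0.912, -0.001], [0.004, 0.003, -1.0]]
contact_force: [0.1, 1.0, -0.4]
finger_gap: 0.348
gripper_force: 0.0
[ 0.57657494 -0.13821606  0.27437046]
[-0.1771663   2.25477371]
```

```bash
python3 -m inch '[0.4,0,0.3,0,0.25, 0.4,0,0.6,0,0.5, 0.4,0,0.9,0,0.75, 0.4,0,1,0,1, 0.4,0,1,0,1]'; python3 -m inch '[0.4,-0.05,0.3,0,0.25, 0.4,-0.1,0.6,0,0.5, 0.4,-0.2,0.9,0,0.77, 0.4,-0.24,1,0,0.77, 0.4,-0.24,1,0,0.77]'; python3 -m inch '[0.4,0,0.2,0,0, 0.4,0,0.26,0,0, 0.4,0,0.26,0,0]'
python3 - <<'E'
from h import *
s=bot.read_state();print(s["tool_pos"],s["time_s"])
save("wrist","w3")
for t in("handle_grip","slide_tip","index_tip","slide"): print(t,[(np.round(np.array(r["bbox"])*[640,480,640,480]).tolist(),round(r["confidence"],2)) for r in bot.recognise("wrist",t)[:3]])
E
```

```text
time_s: 12.4
tool_pos: [0.5742, 0.0143, 0.27]
ee_rot: [[0.58, 0.814, -0.003], [0.814, -0.58, 0.0], [-0.002, -0.003, -1.0]]
contact_force: [-0.6, 0.3, -0.1]
finger_gap: 0.396
gripper_force: 0.0
time_s: 12.9
tool_pos: [0.5384, 0.1628, 0.271]
ee_rot: [[0.22, 0.975, -0.002], [0.975, -0.22, -0.001], [-0.001, -0.001, -1.0]]
contact_force: [-0.1, -0.8, -0.1]
finger_gap: 0.398
gripper_force: 0.0
time_s: 13.2
tool_pos: [0.5397, 0.2006, 0.2716]
ee_rot: [[0.22, 0.975, -0.0], [0.975, -0.22, -0.001], [-0.001, -0.0, -1.0]]
contact_force: [-0.2, 0.7, -0.1]
finger_gap: 0.4
gripper_force: 0.0
[0.53965541 0.20055456 0.27163791] 13.2
handle_grip [([322.0, 156.0, 399.0, 226.0], 0.61)]
slide_tip [([323.0, 157.0, 395.0, 226.0], 0.75), ([524.0, 310.0, 584.0, 372.0], 0.38)]
index_tip [([278.0, 127.0, 297.0, 153.0], 0.87)]
slide [([324.0, 156.0, 398.0, 223.0], 0.67)]
```

View pics/w3.png

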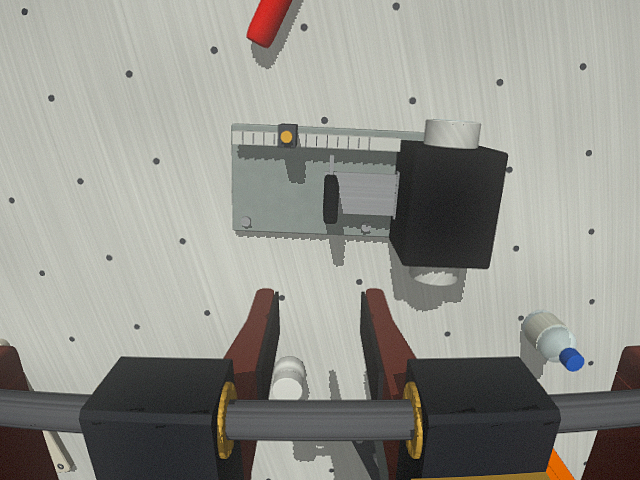

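The slide pointer is at about (332,158), the index block with brass screw at (287,136), and the paddle at (331,199). I'll enlarge that area.

Run:
```python
import cv2
a=cv2.imread("pics/w3.png")[110:235,225:415];cv2.imwrite("pics/w3c.png",cv2.resize(a,None,fx=4,fy=4,interpolation=2))
```

```text
(no output)
```

View pics/w3c.png

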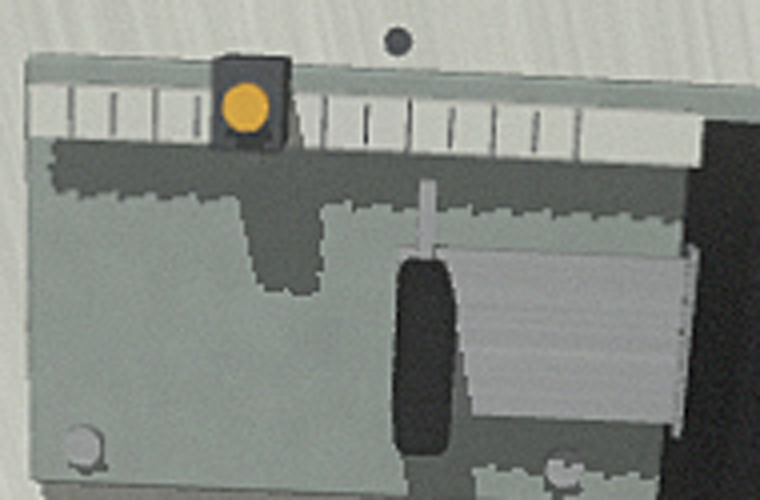

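Run:
```python
from h import *
f=lambda u,v:(225+u/4-.4,110+v/4-.4)
P=lambda u,v,z:at_z("wrist",f(u,v),z)[:2]
# yaw from base-plate edge and rail ticks at z=.03
e=P(700,115,.03)-P(30,85,.03);yaw=np.arctan2(e[1],e[0]);print("yaw rail",np.degrees(yaw))
e=P(697,165,.03)-P(30,137,.03);print(np.degrees(np.arctan2(e[1],e[0])),"base edge")
e=P(700,87,.012)-P(28,57,.012);print(np.degrees(np.arctan2(e[1],e[0])))
X=np.array([np.cos(yaw),np.sin(yaw)]);Y=np.array([-X[1],X[0]])
for z in(.03,.058): 
    print("block",z,"width",(P(290,104,z)-P(213,104,z))@X,"len",(P(251,57,z)-P(251,148,z))@Y,"screw x",P(245,107,z)@X,"centre x",P(251,103,z)@X)
tip=P(428,182,.036);print("slidetip",tip,"x",tip@X, "root x",P(428,250,.036)@X)
h=P(425,357,.086);print("paddle top c",h,"x",h@X,"thick",(P(456,357,.086)-P(394,357,.086))@X, "w",(P(425,258,.086)-P(425,455,.086))@Y)
s=bot.read_state();print(s["tool_pos"],X)
```

```text
yaw rail -15.28662468587623
-15.144315567958257 base edge
-15.274123395852984
block 0.03 width 0.018207351660257397 len 0.02116595092269216 screw x 0.43357147558672277 centre x 0.43496771792931443
block 0.058 width 0.016946449773044246 len 0.019700159084259157 screw x 0.43566930622150934 centre x 0.4369688555009016
slidetip [0.55979403 0.23694108] x 0.47751893936653245 root x 0.47836060369235195
paddle top c [0.5511193  0.20678223] x 0.477102453046339 thick 0.013139057189985663 w 0.042577816005767134
[0.53934439 0.20010663 0.27206088] [ 0.96461899 -0.26364787]
```

Pull needed is about 41 mm along shutter −x; the shutter's yaw is −15.3°. Approach the handle and grip it.

```bash
python3 -m inch '[0.4,0.07,0.025,0,-0.087, 0.4,0.07,0.025,-0.3,-0.087, 0.4,0.07,0.025,-0.6,-0.087, 0.4,0.07,0.025,-0.85,-0.087, 0.4,0.07,0.025,-1,-0.087, 0.4,0.07,0.025,-1,-0.087]'; python3 -m inch '[0.4,0,0,-0.2,0, 0.4,0,0,-0.4,0, 0.4,0,0,-0.48,0, 0.4,0,0,-0.48,0, 0.4,0,0,-0.48,0]'; python3 -m inch '[0,0,0,0,0, 0,0,0,0,0, 0,0,0,0,0, 0,0,0,0,0, 0,0,0,0,0]' 30
```

```text
time_s: 14.05
tool_pos: [0.5474, 0.2036, 0.1189]
ee_rot: [[0.264, 0.965, -0.006], [0.965, -0.264, -0.002], [-0.004, -0.005, -1.0]]
contact_force: [0.8, 0.5, -0.4]
finger_gap: 0.402
gripper_force: 0.0
time_s: 14.55
tool_pos: [0.5507, 0.2053, 0.0516]
ee_rot: [[0.263, 0.965, 0.002], [0.965, -0.263, 0.001], [0.001, 0.001, -1.0]]
contact_force: [-0.2, -0.2, 0.2]
finger_gap: 0.404
gripper_force: 0.0
time_s: 15.05
tool_pos: [0.5507, 0.2051, 0.051]
ee_rot: [[0.263, 0.965, 0.002], [0.965, -0.263, 0.0], [0.001, 0.002, -1.0]]
contact_force: [1.0, -1.4, 5.0]
finger_gap: 0.135
gripper_force: 30.0
```

```bash
python3 -m inch '[0,-0.05,0.014,0,0, 0,-0.1,0.028,0,0, 0,-0.15,0.042,0,0, 0,-0.2,0.056,0,0, 0,-0.24,0.066,0,0, 0,-0.265,0.072,0,0, 0,-0.265,0.072,0,0, 0,-0.265,0.072,0,0, 0,-0.265,0.072,0,0]'
python3 - <<'E'
from h import *
s=bot.read_state();X=np.array([.9646,-.2637]);print(s["tool_pos"],s["tool_pos"][:2]@X)
save("wrist","w4",(220,140,520,365),2.6)
for t in("slide_tip","index_tip"): print(t,[(np.round(np.array(r["bbox"])*[640,480,640,480]).tolist(),round(r["confidence"],2)) for r in bot.recognise("wrist",t)[:3]])
e=proj("wrist",[.5507-.0392,.2051+.0107,.058]);print(e)
im=bot.snapshot("scene");cv2.imwrite("pics/s4.png",cv2.resize(im[190:320,140:440,::-1],None,fx=2.6,fy=2.6,interpolation=2))
E
```

```text
time_s: 15.95
tool_pos: [0.5117, 0.2158, 0.051]
ee_rot: [[0.263, 0.965, 0.003], [0.965, -0.263, 0.0], [0.001, 0.003, -1.0]]
contact_force: [5.4, -3.4, 3.7]
finger_gap: 0.139
gripper_force: 30.0
[0.51173609 0.21584026 0.05096691] 0.4367035541887468
slide_tip [([303.0, 225.0, 522.0, 399.0], 0.83)]
index_tip [([297.0, 167.0, 340.0, 226.0], 0.64)]
[318.39890409 318.79897466]
```

View pics/w4.png

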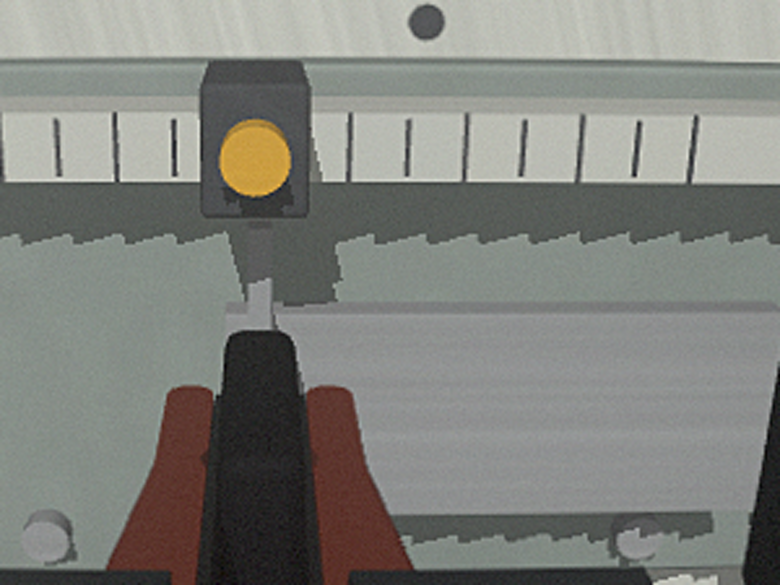

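View pics/s4.png

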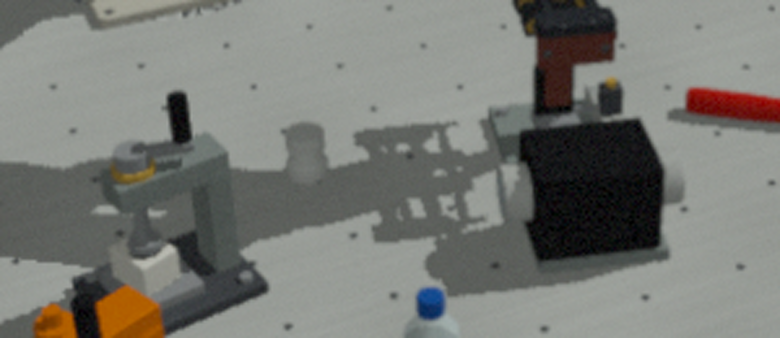

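The wrist crop shows the slide pointer (260,290) in line with the index pointer (260,240), to about 1 mm. The scene crop shows the pad pressing on the block at (145,250), and the bottle, pot and screwdriver are undisturbed. I'll hold briefly, then hand in.

```bash
python3 -m inch '[0,0,0,0,0, 0,0,0,0,0, 0,0,0,0,0, 0,0,0,0,0, 0,0,0,0,0, 0,0,0,0,0, 0,0,0,0,0, 0,0,0,0,0]'; python3 -c "
from bench import bot
print(bot.job_done())"
```

```text
time_s: 16.95
tool_pos: [0.5118, 0.2158, 0.0509]
ee_rot: [[0.263, 0.965, 0.003], [0.965, -0.263, 0.0], [0.001, 0.003, -1.0]]
contact_force: [6.6, -4.0, 4.8]
finger_gap: 0.141
gripper_force: 30.0
the job is handed in; nothing more can be done
None
```

The clamp is wound to its stop and the crank released. The slide is held with its pointer within about 1 mm of the index, and the job was handed in at about 17 s (no verdict was returned).

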